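# Stir the knob blanks and hold the polisher's dead-man lever

### The job

Take the wooden stirring stick from its block, stir the drawer knobs in the polishing bowl with it for three full turns, anticlockwise seen from above, in a wide circle about 4 cm out from the middle, down among the knobs so that it moves them, and hang the stick back upright in its block. Then press the spring-loaded dead-man lever down until it is level, half-way, and finish while holding it there: never push it down to its bottom stop, and do not let go. Keep all the knobs in the bowl and leave the other things on the bench where they are.

Things in the scene. Friction and masses are not known exactly. Their poses are not given: they have to be found in the camera images.
- bowl: grey open round bowl of a small bench polishing machine, fixed. Origin: on the bench under the bowl's centre, z up. Rim 120 mm above the bench, outer radius 106 mm there, inner radius 101 mm
- bowl_floor (a point): centre of the bowl's flat inner floor, 51 mm above the bench; the wall is 91 mm from the centre at the floor. The knobs start in a loose ring about 45 mm out from the centre, the middle is free. A stick carried round 40 to 45 mm from the centre pushes them along and outward; beyond 50 mm a knob could jam between stick and wall
- holder: fixed wooden block, 90 x 90 x 105 mm high, with one upright round through-hole of 30 mm diameter in the middle of its top. Origin: centre of its underside
- holder_mouth (a point): centre of the hole's mouth on the block's top face, 105 mm above the bench, z up
- stick: wooden stirring stick, 165 mm long, 90 g, hanging upright in the holder by its collar, its tip 5 mm above the bench. Origin: the centre of its lower tip; z runs up along the stick. Round rod 14 mm across (blunt tip, tapering to 8 mm) from 0 to 100 mm, flat round collar 46 mm across from 100 to 108 mm, square grip 24 x 24 mm from 108 to 165 mm with sides along its x and y axes
- stick_tip (a point): the lower end of the stick, same point as its origin
- stick_grip (a point): middle of the stick's square grip, 140 mm up from its tip, on the axis
- stand: fixed stand of the dead-man lever: base plate and a grey housing 127 mm high with two cheeks. Origin: on the bench; the lever lies in the vertical plane of its x axis, the hinge line is parallel to its y axis through x = +120 mm, z = 100 mm. With the lever level, its press point (lever_pad) is at x = 0, y = 0, z = 107 mm in this frame. The housing stands from x = +90 to +177 mm, 76 mm wide; short white lines on the cheeks are at the hinge's height
- lever (a joint): angle of the spring-loaded dead-man lever, rad: 0 = released, its free end raised 0.45 rad above level; 0.45 = level, half pressed (run); 0.90 = bottom stop. The spring always pushes it back up: at the press point it takes about 3 N to start, 9 N at level, 15 N at the bottom stop. Released by the robot it springs back to 0
- lever_pad (a point): press point on the top face of the lever's black flat grip, 120 mm from the hinge line; the grip is 38 mm wide and reaches from 90 to 160 mm from the hinge line, 14 mm thick. The point is 159 mm above the bench when released, 107 mm at level, and moves on an arc about the hinge line; released, the far end of the grip is the highest part, 178 mm above the bench
- knob0: wooden drawer-knob blank, 30 mm across, 26 mm tall, 12 g, one of six alike in the bowl. Origin: centre of its foot
- knob1: wooden drawer-knob blank, 30 mm across, 26 mm tall, 12 g, one of six alike in the bowl. Origin: centre of its foot
- knob2: wooden drawer-knob blank, 30 mm across, 26 mm tall, 12 g, one of six alike in the bowl. Origin: centre of its foot
- knob3: wooden drawer-knob blank, 30 mm across, 26 mm tall, 12 g, one of six alike in the bowl. Origin: centre of its foot
- knob4: wooden drawer-knob blank, 30 mm across, 26 mm tall, 12 g, one of six alike in the bowl. Origin: centre of its foot
- knob5: wooden drawer-knob blank, 30 mm across, 26 mm tall, 12 g, one of six alike in the bowl. Origin: centre of its foot
- mallet: bystander: wooden mallet lying on the bench, head 50 x 90 x 60 mm, handle 200 mm along its +x. Origin: under the head's centre
- chisel: bystander: chisel lying along its x axis, 245 mm long, 26 mm thick. Origin: on the bench where handle meets blade
- square: bystander: try square lying flat, stock 100 mm along its y axis, blade 180 mm long to +x, 18 mm high. Origin: under the stock's centre
- glue: bystander: upright plastic bottle, 60 mm across, 130 mm high. Origin: centre of its underside
- offcut: bystander: batten offcut, 80 x 35 x 22 mm. Origin: centre of its underside
- dog: bystander: upright round bench dog, 25 mm across, 55 mm high. Origin: centre of its foot when built
Things that resemble listed ones, but are neither listed nor needed, are in the scene too. Leave any green, orange or yellow look-alike of the stick alone.

How it is judged (in metres and radians):
On the way, in this order (a step that is already met when the one before it is completed fails the run):
1. turn 1: the stick's tip passes low through the +x side of the bowl, 18 mm or more off centre, among the knobs (x of stick_tip in the frame of bowl above 0.018 m and y of stick_tip in the frame of bowl between -0.018 and 0.018 m and z of stick_tip in the frame of bowl between 0.045 and 0.075 m and horizontal distance between stick_tip and bowl below 0.09 m), for 0.04 s.
2. turn 1: the stick's tip passes low through the +y side of the bowl, 18 mm or more off centre, among the knobs (y of stick_tip in the frame of bowl above 0.018 m and x of stick_tip in the frame of bowl between -0.018 and 0.018 m and z of stick_tip in the frame of bowl between 0.045 and 0.075 m and horizontal distance between stick_tip and bowl below 0.09 m), for 0.04 s.
3. turn 1: the stick's tip passes low through the -x side of the bowl, 18 mm or more off centre, among the knobs (x of stick_tip in the frame of bowl below -0.018 m and y of stick_tip in the frame of bowl between -0.018 and 0.018 m and z of stick_tip in the frame of bowl between 0.045 and 0.075 m and horizontal distance between stick_tip and bowl below 0.09 m), for 0.04 s.
4. turn 1: the stick's tip passes low through the -y side of the bowl, 18 mm or more off centre, among the knobs (y of stick_tip in the frame of bowl below -0.018 m and x of stick_tip in the frame of bowl between -0.018 and 0.018 m and z of stick_tip in the frame of bowl between 0.045 and 0.075 m and horizontal distance between stick_tip and bowl below 0.09 m), for 0.04 s.
5. turn 2: the stick's tip passes low through the +x side of the bowl, 18 mm or more off centre, among the knobs (all of step 1), for 0.04 s.
6. turn 2: the stick's tip passes low through the +y side of the bowl, 18 mm or more off centre, among the knobs (all of step 2), for 0.04 s.
7. turn 2: the stick's tip passes low through the -x side of the bowl, 18 mm or more off centre, among the knobs (all of step 3), for 0.04 s.
8. turn 2: the stick's tip passes low through the -y side of the bowl, 18 mm or more off centre, among the knobs, and by then at least three knobs have been shifted by 12 mm (all of step 4 and (distance of each of knob0, knob1, knob2 from where it was at the start of the episode above 0.012 m or distance of each of knob0, knob1, knob3 from where it was at the start of the episode above 0.012 m or distance of each of knob0, knob1, knob4 from where it was at the start of the episode above 0.012 m or distance of each of knob0, knob1, knob5 from where it was at the start of the episode above 0.012 m or distance of each of knob0, knob2, knob3 from where it was at the start of the episode above 0.012 m or distance of each of knob0, knob2, knob4 from where it was at the start of the episode above 0.012 m or distance of each of knob0, knob2, knob5 from where it was at the start of the episode above 0.012 m or distance of each of knob0, knob3, knob4 from where it was at the start of the episode above 0.012 m or distance of each of knob0, knob3, knob5 from where it was at the start of the episode above 0.012 m or distance of each of knob0, knob4, knob5 from where it was at the start of the episode above 0.012 m or distance of each of knob1, knob2, knob3 from where it was at the start of the episode above 0.012 m or distance of each of knob1, knob2, knob4 from where it was at the start of the episode above 0.012 m or distance of each of knob1, knob2, knob5 from where it was at the start of the episode above 0.012 m or distance of each of knob1, knob3, knob4 from where it was at the start of the episode above 0.012 m or distance of each of knob1, knob3, knob5 from where it was at the start of the episode above 0.012 m or distance of each of knob1, knob4, knob5 from where it was at the start of the episode above 0.012 m or distance of each of knob2, knob3, knob4 from where it was at the start of the episode above 0.012 m or distance of each of knob2, knob3, knob5 from where it was at the start of the episode above 0.012 m or distance of each of knob2, knob4, knob5 from where it was at the start of the episode above 0.012 m or distance of each of knob3, knob4, knob5 from where it was at the start of the episode above 0.012 m)), for 0.04 s.
9. the stick stands upright in its holder again, collar down on the block, and is let go (horizontal distance between stick_tip and holder_mouth below 0.012 m and z of stick_tip in the frame of holder_mouth below -0.09 m and angle between stick's own z axis and vertical below 0.12 rad and contact force between each of the arm, the fingers and stick below 0.05 N and linear speed of stick below 0.02 m/s), for 0.2 s.
At the end, for the whole second after the job is handed in: The lever is held by the robot at level (0.45 rad) within 0.12 rad, still, with over 4 N of push and nothing else on it; the stick hangs upright in its block (within 0.12 rad, collar within 10 mm of the block's top) and is let go; all six knobs are in the bowl (all of step 9 and value of joint lever between 0.33 and 0.57 rad and velocity of joint lever between -0.1 and 0.1 rad/s and contact force between any of the fingers, the arm and lever above 4 N and contact force between lever and mallet below 0.1 N and contact force between lever and chisel below 0.1 N and contact force between lever and square below 0.1 N and contact force between lever and glue below 0.1 N and contact force between lever and offcut below 0.1 N and contact force between lever and dog below 0.1 N and contact force between lever and stick below 0.1 N and horizontal distance between each of knob0, knob1, knob2, knob3, knob4, knob5 and bowl below 0.09 m and height (world z) of knob0 between 0.04 and 0.115 m and height (world z) of knob1 between 0.04 and 0.115 m and height (world z) of knob2 between 0.04 and 0.115 m and height (world z) of knob3 between 0.04 and 0.115 m and height (world z) of knob4 between 0.04 and 0.115 m and height (world z) of knob5 between 0.04 and 0.115 m); the arm keeps its last pose, push and grip.
It fails at once if the lever is pushed to its bottom stop (value of joint lever above 0.86 rad).
It fails at once if a bystander is moved by more than 40 mm (distance of any of mallet, chisel, square, glue, offcut, dog from where it was at the start of the episode above 0.04 m).
It fails at once if a knob is out of the bowl (horizontal distance between any of knob0, knob1, knob2, knob3, knob4, knob5 and bowl above 0.11 m).
It also fails if it takes over 72 s, if anything falls off the work surface, if the arm or the gripper's body presses on something with over 40 N, if the wrist force passes 120 N, or if a joint passes its speed limit or range.

### The arm

A 6-joint arm with a two-finger parallel gripper is mounted at the origin on the work surface. World frame = base frame: x ahead of the robot, y to its left, z up, the work surface at z = 0. Lengths are in m, angles in degrees, forces in N, time in s.
With the tool pointing down it reaches from about 0.375 to 0.9 m from the base axis. Payload 3.1 kg.
Tool frame: the origin (TCP) lies at the very end of the fingers, on their centre line; the grasp point (between the pads) lies 19 mm behind it (bot.hold_point_z is the z of the grasp point in the tool frame, in m); z points along the fingers, y is the direction in which the jaws open and shut (so a half turn about z gives the same grasp; the last joint's range is limited). The gripper opens to 87 mm and grips with 3 to 60 N. Pads are 19 mm wide; open, the fingers measure 117 mm over their backs; the gripper's body (75 mm by 190 mm) begins 51 mm behind the grasp point.
Start: joints at [-85.056, 30.224, 82.088, -0, 67.689, -10.227], TCP at [0.164, -0.603, 0.223] pointing down, gripper open.
Joint ranges: [-176.69, 176.69], [-43.24, 126.21], [12.49, 139.97], [-82, 262], [0, 151.66], [-163.58, 163.58]. Speed limits (degrees/s): [159.86, 159.86, 180, 180, 180, 180].

### API

Orientations are given as a 3x3 rotation matrix whose columns are the frame's x, y, z axes.
In Python, from rig import bot gives the robot as it stands.
- The arm moves only by the tool servo_tool, never from a script. Its argument "increments" is a list of rows, each a list of 3 entries, a list of its own where there are three numbers: the closure, from 0 (fully open) to 1 (shut), then the shift along the tool's x, y, z in mm, then the turn about the tool's z in degrees. In form: [[claw, [x, y, z], turn], ...]. A call has 1 to 5 rows; each row shifts and turns the commanded pose from where the row before left it, along the tool's axes as they then stand; what a row does not reach is not made up. A row lasts 1/8 s, in which the tool goes at most 62.5 mm and 10.7 degrees, less where a joint would pass 70% of its speed; a pose out of reach is approached as far as the arm can. A call with a gripper value outside its range is refused whole. The fingers move at their own pace and stop on an object; the grip force is fixed at half the most. Time passes only in rows, so rows that do not move let the fingers close. It gives the time, the measured TCP pose, the force and the opening at its end, in the units of the state.
- bot.read_state(): the state, without advancing time (a new reading comes with each control period).
- bot.capture(name): name is "scene" or "top" or "wrist"; returns (picture, depth): 384x512x3 uint8, blue, green, red; 384x512 float32, m along the optical axis (not along the pixel's ray), 0 where there is no reading.
- bot.camera_info(name): a dict with "K" (3x3 intrinsics, pixels), "distortion" ([k1, k2, p1, p2, k3] as OpenCV has them; the pictures are not rectified), "R" (3x3) and "t" (3): a world point X has camera coordinates R X + t; the wrist camera has in their place "mount" (4x4, takes a point from camera to tool coordinates, whose origin is the TCP and whose axes are the flange's). Camera axes: x right, y down, z forward; pixel columns grow to the right and rows downward; lengths in m; the calibration is good to about 2 mm. A picture is of the moment at which its call begins: read the wrist's pose just before it. camera_info takes no time and is no camera call.
- bot.hand_in(): hands the job in, once; it reports no verdict.
Trained networks look in the newest picture that a camera, given by its name, has taken for a name from the list of things; names that differ only in an ending like _2 or _b are one class to them, and where a whole thing is asked for, a point or a joint stands for the part that bears it (a point fixed in the world has none). Each returns a list of dicts, best first, with "p" (0 to 1); they miss things now and then, are a little off and sometimes report something else, mostly with a low value. They report only what shows in the picture. A call takes as long as a camera call. They do not tell look-alikes from the thing itself.
- bot.find_in(camera, thing): "bbox" ([left, top, right, bottom] in pixels, round what is visible of it).
- bot.trace(camera, thing): "region" (384x512 bool, what is visible of it) and "bbox" ([left, top, right, bottom] in pixels, round what is visible of it).
The state is a dict: "time_s": time; "joint_positions": joint angles; "qvel": joint speeds; "tau": joint torques, N m; "position": TCP position; "tcp_rot": TCP orientation; "force": force on the tool from outside, world axes, zero at the start; "moment": the same for the moment, N m; "opening": opening from 0.0 (shut) to 1.0 (fully open).
Only numpy, scipy, OpenCV 4.12 (cv2) and the standard library are available. Lean on these libraries where they do the work, as an engineer would, in place of code of your own. Each camera call takes 0.05 s, during which the arm holds its last target.

## Working session

There is one attempt and no reset: what is moved stays moved. The work goes in short steps, Python scripts to look and compute and a tool call to move; the robot and the scene stay as the last step left them, time stands still between calls to the robot, and variables do not carry over. Pictures are saved under pics/ and viewed, and the job is handed in when it is done.

Besides the shell and the picture viewer there is one more tool, called after "Emit:" by a JSON object that holds its "op" and its "data". servo_tool: Moves the arm, as the interface text tells. Its arguments: {"type":"object","properties":{"increments":{"type":"array","items":{"type":"array"}}},"required":["increments"]}

```bash
ls; mkdir -p pics; cat > h.py <<'E'
import numpy as np, cv2
from rig import bot
def snap(n,f):
    im,d=bot.capture(n); cv2.imwrite('pics/'+f,im); return im,d
E
python3 - <<'E'
from h import *
s=bot.read_state(); print(s)
for n in ['scene','top','wrist']:
    im,d=snap(n,n+'0.png'); np.savez('/tmp/'+n+'0.npz',im=im,d=d)
    print(n,bot.camera_info(n))
print(bot.hold_point_z)
E
```

```text
pics
{'time_s': 0.0, 'joint_positions': array([-8.50566559e+01,  3.02788061e+01,  8.21563974e+01, -1.35151278e-03,
        6.76905282e+01, -1.02272323e+01]), 'qvel': array([ 0.05771697, -0.00360862,  0.0219335 ,  0.02580138, -0.02612965,
       -0.00994615]), 'tau': array([ 2.14809996e-03, -4.40027189e+01, -1.76596212e+01,  6.34052069e-02,
        5.82820375e-02, -1.52560065e-04]), 'position': array([ 0.16351614, -0.60246272,  0.22157331]), 'tcp_rot': array([[ 9.65148701e-01,  2.61702008e-01, -2.10837008e-04],
       [ 2.61701834e-01, -9.65146299e-01,  2.18438796e-03],
       [ 3.68170159e-04, -2.16343563e-03, -9.99997592e-01]]), 'force': array([-0.19842406,  0.24587844,  0.34638655]), 'moment': array([0.01939438, 0.00980249, 0.01076206]), 'opening': 1.0028985116145879}
scene {'K': array([[464.36205406,   0.        , 260.96178274],
       [  0.        , 464.36205406, 185.08390082],
       [  0.        ,   0.        ,   1.        ]]), 'distortion': array([-0.08991919,  0.        ,  0.        ,  0.        ,  0.        ]), 'R': array([[ 0.71518341,  0.69882629, -0.01243012],
       [ 0.
[... 543 characters left out ...]
 7.56720237e-03, -9.92947732e-01]]), 't': array([0.09641789, 0.57065641, 1.21025878])}
wrist {'K': array([[290.23259895,   0.        , 255.24724017],
       [  0.        , 290.23259895, 188.08004727],
       [  0.        ,   0.        ,   1.        ]]), 'distortion': array([-0.02089324,  0.        ,  0.        ,  0.        ,  0.        ]), 'mount': array([[-1.29971630e-04, -9.58541538e-01, -2.84952810e-01,
         7.91099482e-02],
       [ 9.99999099e-01, -5.05301148e-04,  1.24364672e-03,
        -9.66052408e-04],
       [-1.33607402e-03, -2.84952391e-01,  9.58540740e-01,
        -1.62305011e-01],
       [ 0.00000000e+00,  0.00000000e+00,  0.00000000e+00,
         1.00000000e+00]])}
-0.0187
```

View pics/top0.png

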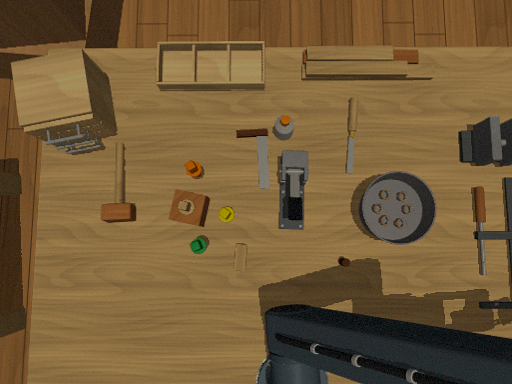

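View pics/scene0.png

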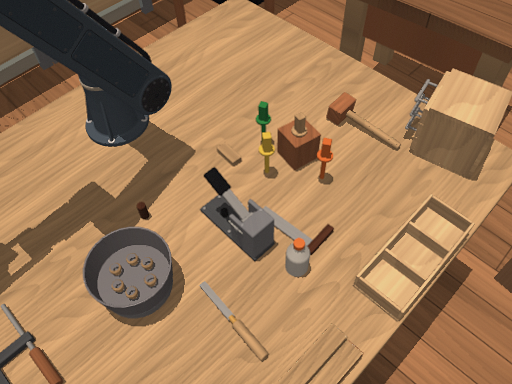

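View pics/wrist0.png

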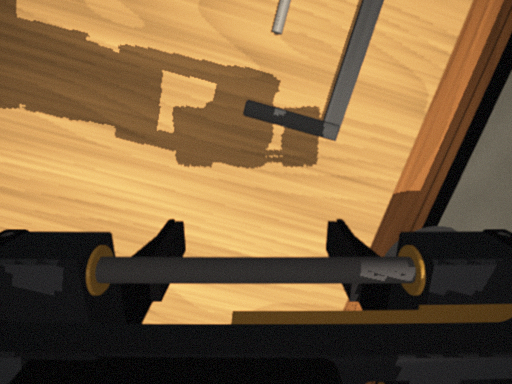

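```bash
cat >> h.py <<'E'
def cloud(n,d,pose=None):
    c=bot.camera_info(n);K=c['K'];D=np.array(c['distortion'],float)
    v,u=np.mgrid[0:d.shape[0],0:d.shape[1]]
    p=cv2.undistortPoints(np.stack([u,v],-1).reshape(-1,1,2).astype(np.float64),K,D).reshape(-1,2)
    P=np.c_[p,np.ones(len(p))]*d.reshape(-1,1)
    if 'mount' in c:
        M=c['mount']; P=P@M[:3,:3].T+M[:3,3]; P=P@pose['tcp_rot'].T+pose['position']
    else: P=(P-c['t'])@c['R']
    P=P.reshape(*d.shape,3); P[d<=0]=np.nan; return P
E
python3 - <<'E'
from h import *
for n in ['top','scene']:
    z=np.load('/tmp/'+n+'0.npz'); P=cloud(n,z['d']); np.save('/tmp/P%s0.npy'%n,P)
    for t in ['bowl','holder','stick','stand','lever_pad','mallet','chisel','square','glue','offcut','dog','knob0']:
        for r in bot.find_in(n,t)[:4 if t!='knob0' else 7]: 
            b=np.array(r['bbox']); u,v=int((b[0]+b[2])/2),int((b[1]+b[3])/2)
            print(n,t,round(r['p'],2),b.round(),P[min(v,383),min(u,511)].round(3))
E
```

```text
top bowl 0.89 [358. 170. 435. 244.] [ 0.525 -0.314  0.051]
top bowl 0.74 [346.  99. 357. 173.] [ 0.755 -0.191  0.021]
top bowl 0.74 [339. 261. 349. 265.] [ 0.359 -0.152  0.058]
top bowl 0.69 [170. 189. 207. 229.] [0.513 0.298 0.131]
top holder 0.93 [168. 190. 210. 229.] [0.514 0.298 0.115]
top stick 0.79 [176. 199. 194. 214.] [0.518 0.302 0.169]
top stick 0.72 [183. 159. 198. 178.] [0.624 0.288 0.169]
top stick 0.57 [189. 238. 204. 255.] [0.41  0.268 0.165]
top stick 0.53 [216. 205. 233. 225.] [0.497 0.193 0.163]
top stand 0.93 [279. 150. 310. 231.] [ 0.566 -0.001  0.14 ]
top lever_pad 0.79 [286. 171. 304. 218.] [ 0.554 -0.003  0.14 ]
top lever_pad 0.55 [359. 169. 439. 245.] [ 0.528 -0.321  0.047]
top mallet 0.56 [ 98. 144. 141. 219.] [0.607 0.531 0.036]
top chisel 0.84 [346.  97. 357. 172.] [ 0.757 -0.191  0.025]
top chisel 0.61 [238. 132. 270. 190.] [0.679 0.118 0.004]
top chisel 0.5 [358. 169. 433. 242.] [ 0.531 -0.311  0.051]
top square 0.81 [236. 130. 272. 192.] [ 0.677  0.115 -0.004]
top glue 0.57 [272. 115. 293. 141.] [0.757 0.03  0.097]
top offcut 0.51 [233. 245. 248. 269.] [
[... 705 characters left out ...]
264.] [0.549 0.017 0.01 ]
scene lever_pad 0.82 [204. 169. 254. 223.] [ 0.557 -0.005  0.138]
scene mallet 0.81 [326.  96. 401. 149.] [0.602 0.528 0.034]
scene chisel 0.86 [202. 280. 266. 359.] [ 0.763 -0.195  0.021]
scene square 0.95 [264. 210. 332. 254.] [0.709 0.1   0.009]
scene glue 0.65 [283. 238. 308. 275.] [0.78  0.003 0.093]
scene offcut 0.54 [215. 144. 241. 165.] [0.382 0.148 0.023]
scene dog 0.49 [139. 202. 149. 219.] [ 0.371 -0.16   0.041]
scene knob0 0.64 [111. 264. 121. 275.] [ 0.469 -0.319  0.05 ]
scene knob0 0.57 [130. 290. 137. 298.] [ 0.551 -0.327  0.049]
scene knob0 0.45 [128. 255. 138. 266.] [ 0.48  -0.273  0.05 ]
scene knob0 0.42 [148. 278. 152. 287.] [ 0.558 -0.282  0.052]
```

The top view shows the wooden stick in the brown block at px (187,206), with green, orange and yellow look-alikes around it. The bowl is at (397,207) and the lever stand at (293,190). Next I refine these positions from the depth data.

```bash
cat > fit.py <<'E'
from h import *
from scipy.optimize import least_squares
for n in ['top','scene']:
    P=np.load('/tmp/P%s0.npy'%n).reshape(-1,3)
    def sel(cx,cy,r,z0,z1): 
        return P[(np.hypot(P[:,0]-cx,P[:,1]-cy)<r)&(P[:,2]>z0)&(P[:,2]<z1)]
    q=sel(.52,-.31,.125,.112,.130)
    f=least_squares(lambda p:np.hypot(q[:,0]-p[0],q[:,1]-p[1])-p[2],[.52,-.31,.103],loss='soft_l1',f_scale=.002)
    print(n,'bowl rim',f.x.round(4),len(q),np.median(q[:,2]).round(4))
    q=sel(.515,.30,.03,.158,.18); r=cv2.minAreaRect((q[:,:2]*1000).astype(np.float32)); print('grip top',r,len(q),np.median(q[:,2]))
    q=sel(.515,.30,.08,.100,.109); r=cv2.minAreaRect((q[:,:2]*1000).astype(np.float32)); print('holder top',r,len(q),np.median(q[:,2]))
    q=sel(.6,-.01,.15,.120,.132); r=cv2.minAreaRect((q[:,:2]*1000).astype(np.float32)); print('housing top',r,len(q))
    q=sel(.55,-.01,.2,.003,.02); q=q[np.abs(q[:,1])<.07]; r=cv2.minAreaRect((q[:,:2]*1000).astype(np.float32)); print('base',r,len(q))
    q=sel(.5,-.01,.1,.12,.19); print('lever pts',len(q),q.mean(0)); 
    for zz in np.arange(.12,.19,.01):
        w=q[(q[:,2]>zz)&(q[:,2]<zz+.01)]
        if len(w): print(zz.round(2),w[:,:2].mean(0).round(4),w[:,1].min().round(3),w[:,1].max().round(3),len(w))
E
python3 fit.py
```

```text
top bowl rim [ 0.5188 -0.2975  0.1023] 550 0.1191
grip top ((521.4955444335938, 308.1655578613281), (23.887365341186523, 23.60793685913086), 77.29625701904297) 81 0.16972323513946022
holder top ((521.631591796875, 308.23748779296875), (91.56157684326172, 89.87303924560547), 78.0653076171875) 711 0.10538591629822211
housing top ((626.7550659179688, -2.4277305603027344), (74.89315032958984, 114.39170837402344), 88.93824005126953) 625
base ((549.98779296875, -1.0513763427734375), (137.4166717529297, 394.0808410644531), 89.81963348388672) 1323
lever pts 470 [ 5.31957083e-01 -3.82161511e-04  1.52909983e-01]
0.12 [ 0.587  -0.0032] -0.036 0.01 59
0.13 [ 0.5665 -0.0012] -0.03 0.011 64
0.14 [ 0.5463 -0.    ] -0.02 0.017 62
0.15 [ 0.5288 -0.001 ] -0.019 0.018 94
0.16 [5.067e-01 4.000e-04] -0.018 0.019 114
0.17 [0.4907 0.0017] -0.016 0.019 77
scene bowl rim [ 0.52   -0.3005  0.1026] 754 0.1183
grip top ((522.2727661132812, 303.9154357910156), (23.285717010498047, 25.204317092895508), 78.66149139404297) 76 0.1677152915292428
holder top ((521.3390502929688, 303.60894775390625), (92.01060485839844, 94.54354095458984), 79.03982543945312) 508 0.10361755885119922
housing top ((621.6344604492188, -6.375751495361328), (76.78903198242188, 125.39234161376953), 87.82860565185547) 796
base ((550.5642700195312, -0.5373153686523438), (396.6771240234375, 139.22096252441406), 0.23925481736660004) 993
lever pts 590 [ 0.53560951 -0.00540346  0.14883923]
0.12 [ 0.5821 -0.0069] -0.034 0.008 94
0.13 [ 0.5608 -0.0066] -0.023 0.009 97
0.14 [ 0.5419 -0.0062] -0.023 0.014 104
0.15 [ 0.5239 -0.0056] -0.021 0.015 121
0.16 [ 0.5045 -0.0035] -0.021 0.018 121
0.17 [ 0.4925 -0.003 ] -0.021 0.015 53
```

```bash
python3 - <<'E'
import cv2
im=cv2.imread('pics/top0.png'); 
a=cv2.resize(im[140:280,150:320],None,fx=4,fy=4,interpolation=2); cv2.imwrite('pics/topz.png',a)
E
```

```text
(no output)
```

View pics/topz.png

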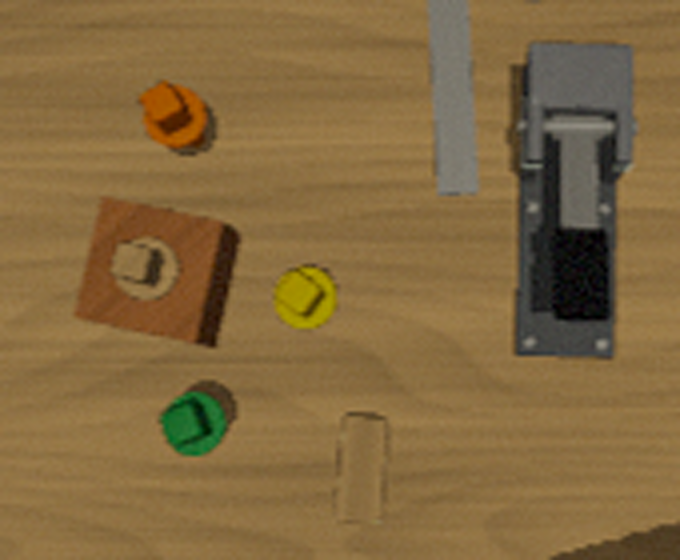

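Emit:
{"op": "servo_tool", "data": {"increments": [[0,[0,0,-20],-10.5],[0,[0,0,-20],-10.5],[0,[0,0,-20],-10.5],[0,[0,0,-20],-10.5],[0,[0,0,-20],-10.5]]}}

```text
time_s: 1.98
position: [0.1636, -0.6031, 0.3232]
tcp_rot: [[0.374, 0.927, 0.0], [0.927, -0.374, 0.0], [0.0, -0.0, -1.0]]
force: [-0.1, -0.2, 0.1]
opening: 1.002
```

```bash
cat >> h.py <<'E'
def rel(tx,ty,tz,s=None):
    s=s or bot.read_state(); d=s['tcp_rot'].T@(np.array([tx,ty,tz])-s['position']); return (d*1000).round(1)
def stat():
    s=bot.read_state(); R=s['tcp_rot']
    print('t',round(s['time_s'],2),'p',s['position'].round(4),'xang',np.degrees(np.arctan2(R[1,0],R[0,0])).round(2),'tilt',R[2,2].round(5),R[:2,2].round(4),'F',s['force'].round(2),'op',round(s['opening'],3),'J',s['joint_positions'].round(1)); return s
E
python3 - <<'E'
from h import *
stat(); print(rel(.42,-.25,.30))
E
```

```text
t 1.98 p [ 0.1636 -0.6031  0.3232] xang 68.02 tilt -1.0 [0.     0.0001] F [-0.06 -0.24  0.12] op 1.002 J [-85.1  25.   74.8   0.   80.3 -63.1]
[423.4 105.6  23.2]
```

Emit:
{"op": "servo_tool", "data": {"increments": [[0,[0,0,0],-9.9],[0,[44,40,0],0],[0,[44,40,0],0],[0,[44,40,0],0],[0,[44,40,0],0]]}}

```text
time_s: 2.6
position: [0.359, -0.4646, 0.3227]
tcp_rot: [[0.216, 0.976, 0.0], [0.976, -0.216, -0.0], [-0.0, 0.0, -1.0]]
force: [0.9, 0.2, 0.3]
opening: 0.999
```

```bash
python3 - <<'E'
from h import *
stat(); print(rel(.42,-.1,.30),rel(.522,.305,.28))
E
```

```text
t 2.6 p [ 0.359  -0.4646  0.3227] xang 77.54 tilt -1.0 [ 0.0003 -0.0004] F [0.93 0.15 0.33] op 0.999 J [-63.2  21.6  80.3   0.   78.  -50.7]
[369.2 -19.1  22.6] [786.7  -6.9  42.4]
```

Emit:
{"op": "servo_tool", "data": {"increments": [[0,[58,0,0],0],[0,[58,0,0],0],[0,[58,0,0],0],[0,[58,0,0],0],[0,[58,0,0],0]]}}

```text
time_s: 3.22
position: [0.4204, -0.1808, 0.3228]
tcp_rot: [[0.216, 0.976, 0.001], [0.976, -0.216, -0.0], [-0.0, 0.001, -1.0]]
force: [0.6, 0.8, -0.5]
opening: 0.996
```

Emit:
{"op": "servo_tool", "data": {"increments": [[0,[58,0,0],0],[0,[58,0,5],0],[0,[58,0,10],0],[0,[58,0,10],0],[0,[58,0,10],0]]}}

```text
time_s: 3.85
position: [0.4829, 0.1025, 0.2876]
tcp_rot: [[0.215, 0.977, 0.001], [0.977, -0.215, -0.0], [0.0, 0.001, -1.0]]
force: [0.5, -0.2, 0.3]
opening: 1.002
```

```bash
python3 - <<'E'
from h import *
stat(); print(rel(.522,.305,.27))
E
```

```text
t 3.85 p [0.4829 0.1025 0.2876] xang 77.57 tilt -1.0 [ 0.0012 -0.0002] F [ 0.52 -0.22  0.31] op 1.002 J [-1.  15.5 95.7 -0.  68.8 11.4]
[206.1  -5.4  17.6]
```

Emit:
{"op": "servo_tool", "data": {"increments": [[0,[58,0,5],0],[0,[58,0,5],0],[0,[58,-2,5],0],[0,[25,-3,0],0],[0,[0,0,0],0]]}}

```text
time_s: 4.47
position: [0.5203, 0.2978, 0.2722]
tcp_rot: [[0.212, 0.977, -0.0], [0.977, -0.212, -0.0], [-0.0, -0.0, -1.0]]
force: [0.3, -0.4, -0.5]
opening: 1.0
```

```bash
python3 - <<'E'
from h import *
s=stat(); im,d=snap('wrist','w1.png'); P=cloud('wrist',d,s); np.save('/tmp/w1.npy',P)
Q=P.reshape(-1,3)
def sel(cx,cy,r,z0,z1): return Q[(np.hypot(Q[:,0]-cx,Q[:,1]-cy)<r)&(Q[:,2]>z0)&(Q[:,2]<z1)]
for a in [(.52,.305,.03,.160,.18),(.52,.305,.08,.098,.1085),(.52,.305,.03,.1095,.118)]:
    q=sel(*a); print(len(q), cv2.minAreaRect((q[:,:2]*1000).astype(np.float32)) if len(q)>3 else '', np.median(q,0) if len(q) else '')
E
```

```text
t 4.47 p [0.5203 0.2978 0.2722] xang 77.76 tilt -1.0 [-0.0001 -0.    ] F [ 0.25 -0.44 -0.49] op 1.0 J [19.1 25.3 82.5 -0.  72.2 31.4]
646 ((521.885986328125, 306.7373352050781), (23.488815307617188, 23.87087631225586), 77.2557373046875) [0.52187797 0.30781486 0.16997768]
4566 ((521.8030395507812, 306.0544128417969), (90.25318145751953, 90.15632629394531), 77.81133270263672) [0.5244324  0.31425547 0.10529255]
577 ((522.4650268554688, 309.8008728027344), (37.76740264892578, 44.45279312133789), 78.11671447753906) [0.52550377 0.31627849 0.11317247]
```

View pics/w1.png

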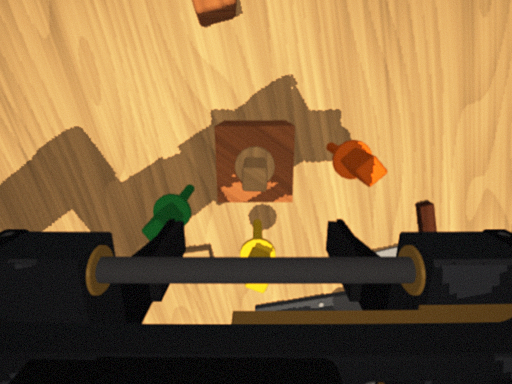

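```bash
python3 - <<'E'
from h import *
stat(); print(rel(.5219,.3063,.127))
E
```

```text
t 4.53 p [0.5201 0.2964 0.2723] xang 77.67 tilt -1.0 [-0.0005 -0.0008] F [-0.13 -0.14 -0.07] op 0.999 J [19.  25.2 82.6 -0.  72.2 31.3]
[ 10.2  -0.3 145.2]
```

Emit:
{"op": "servo_tool", "data": {"increments": [[0,[9.5,0,20],0],[0,[0,0,40],0],[0,[0,0,40],0],[0,[0,0,30],0],[0,[0,0,15],0]]}}

```text
time_s: 5.15
position: [0.5218, 0.3035, 0.1262]
tcp_rot: [[0.217, 0.976, -0.003], [0.976, -0.217, -0.001], [-0.002, -0.002, -1.0]]
force: [-1.3, -0.0, -0.1]
opening: 0.998
```

Emit:
{"op": "servo_tool", "data": {"increments": [[0.3,[0,0,0],0],[0.6,[0,0,0],0],[1,[0,0,0],0],[1,[0,0,0],0],[1,[0,0,0],0]]}}

```text
time_s: 5.78
position: [0.5227, 0.3055, 0.128]
tcp_rot: [[0.215, 0.977, 0.001], [0.977, -0.215, 0.0], [0.0, 0.001, -1.0]]
force: [0.6, 0.3, 0.3]
opening: 0.513
```

```bash
python3 - <<'E'
from h import *
stat(); snap('wrist','w2.png')
E
```

```text
t 5.78 p [0.5227 0.3055 0.128 ] xang 77.58 tilt -1.0 [0.0007 0.0003] F [0.58 0.3  0.26] op 0.513 J [19.7 35.5 89.8  0.  54.6 32.2]
```

View pics/w2.png

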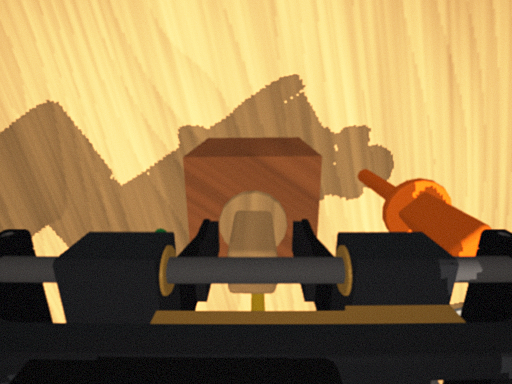

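Fingers are still closing: the opening is 0.51, and the grip needs about 0.28.

Emit:
{"op": "servo_tool", "data": {"increments": [[1,[0,0,0],0],[1,[0,0,0],0],[1,[0,0,0],0],[1,[0,0,0],0]]}}

```text
time_s: 6.32
position: [0.5223, 0.3054, 0.1275]
tcp_rot: [[0.215, 0.977, -0.001], [0.977, -0.215, -0.0], [-0.0, -0.0, -1.0]]
force: [-1.3, -0.1, 0.0]
opening: 0.276
```

Emit:
{"op": "servo_tool", "data": {"increments": [[1,[0,0,0],0],[1,[0,0,-2],0]]}}

```text
time_s: 6.58
position: [0.5225, 0.3053, 0.1293]
tcp_rot: [[0.215, 0.977, -0.0], [0.977, -0.215, -0.0], [-0.0, -0.0, -1.0]]
force: [0.3, -1.0, -0.8]
opening: 0.275
```

```bash
python3 - <<'E'
from h import *
stat()
E
```

```text
t 6.58 p [0.5225 0.3053 0.1293] xang 77.58 tilt -1.0 [-0.0002 -0.0003] F [ 0.25 -1.01 -0.85] op 0.275 J [19.7 35.4 89.8 -0.  54.9 32.2]
```

Emit:
{"op": "servo_tool", "data": {"increments": [[1,[0,0,-20],0],[1,[0,0,-40],0],[1,[0,0,-50],0],[1,[0,0,-50],0],[1,[0,0,-40],0]]}}

```text
time_s: 7.2
position: [0.523, 0.3054, 0.3319]
tcp_rot: [[0.215, 0.977, 0.002], [0.977, -0.215, 0.001], [0.001, 0.002, -1.0]]
force: [1.5, 0.4, -2.3]
opening: 0.273
```

```bash
python3 - <<'E'
from h import *
s=stat(); snap('wrist','w3.png')
P=s['position']; print(rel(.519,-.299,.325), rel(.45,0,.325))
E
```

```text
t 7.2 p [0.523  0.3054 0.3319] xang 77.57 tilt -1.0 [0.0024 0.0006] F [ 1.49  0.39 -2.34] op 0.273 J [19.7 22.8 77.  -0.  80.1 32.2]
[-592.8  123.7   10.1] [-315.6   -8.    10.6]
```

View pics/w3.png

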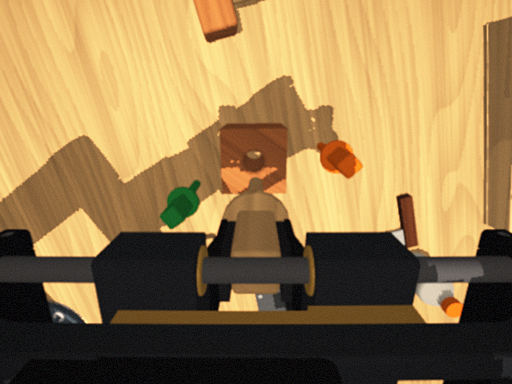

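Emit:
{"op": "servo_tool", "data": {"increments": [[1,[-30,6,0],0],[1,[-50,10,0],0],[1,[-55,12,0],0],[1,[-55,12,0],0],[1,[-55,12,0],0]]}}

```text
time_s: 7.88
position: [0.5204, 0.0531, 0.3292]
tcp_rot: [[0.215, 0.977, 0.0], [0.977, -0.215, -0.0], [-0.0, 0.0, -1.0]]
force: [-1.0, 0.7, 0.6]
opening: 0.274
```

Emit:
{"op": "servo_tool", "data": {"increments": [[1,[-55,12,0],0],[1,[-55,12,0],0],[1,[-55,12,0],0],[1,[-55,12,0],0],[1,[-50,10,0],0]]}}

```text
time_s: 8.5
position: [0.5188, -0.2235, 0.3291]
tcp_rot: [[0.216, 0.976, 0.0], [0.976, -0.216, -0.0], [-0.0, 0.0, -1.0]]
force: [0.9, 1.0, -0.7]
opening: 0.276
```

Emit:
{"op": "servo_tool", "data": {"increments": [[1,[-40,8,0],0],[1,[-25,4,10],0],[1,[-10,2,20],0],[1,[0,0,0],0]]}}

```text
time_s: 9.0
position: [0.5153, -0.2967, 0.2969]
tcp_rot: [[0.216, 0.976, -0.004], [0.976, -0.216, 0.004], [0.003, -0.005, -1.0]]
force: [0.8, -0.4, -0.5]
opening: 0.273
```

```bash
python3 - <<'E'
from h import *
from scipy.optimize import least_squares
s=stat(); im,d=snap('wrist','w4.png'); P=cloud('wrist',d,s).reshape(-1,3)
q=P[(np.hypot(P[:,0]-.52,P[:,1]+.3)<.125)&(P[:,2]>.112)&(P[:,2]<.13)&(np.hypot(P[:,0]-.52,P[:,1]+.3)>.085)]
f=least_squares(lambda p:np.hypot(q[:,0]-p[0],q[:,1]-p[1])-p[2],[.52,-.31,.103],loss='soft_l1',f_scale=.002)
f2=least_squares(lambda p:np.hypot(q[:,0]-p[0],q[:,1]-p[1])-.1035,[.52,-.31],loss='soft_l1',f_scale=.002)
print(f.x,f2.x,len(q),rel(.5195,-.299,.180))
im,d=snap('top','t4.png');cv2.imwrite('pics/t4z.png',cv2.resize(im[150:270,330:460],None,fx=4,fy=4))
im,d=snap('scene','s4.png')
E
```

```text
t 9.0 p [ 0.5153 -0.2967  0.2969] xang 77.53 tilt -0.99998 [-0.0043  0.0041] F [ 0.77 -0.37 -0.53] op 0.273 J [-40.7  23.7  81.1   0.   75.6 -28.2]
[ 0.51889658 -0.2998519   0.10171402] [ 0.51863397 -0.30091797] 2713 [ -1.9   4.3 118.2]
```

View pics/w4.png

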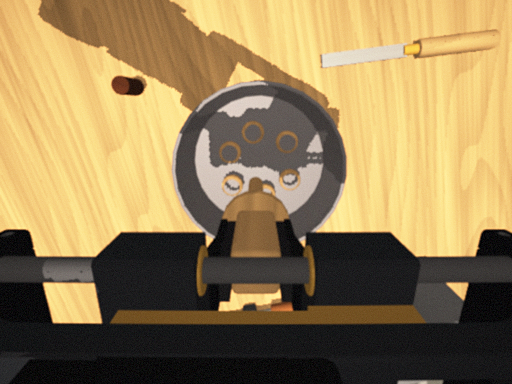

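View pics/s4.png

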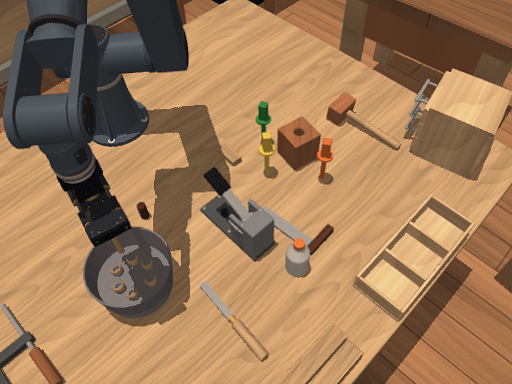

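Emit:
{"op": "servo_tool", "data": {"increments": [[1,[0,0,0],0],[1,[-2,3,20],0],[1,[0,0,35],0],[1,[0,0,35],0],[1,[0,0,20],0]]}}

```text
time_s: 9.78
position: [0.5189, -0.2991, 0.1885]
tcp_rot: [[0.214, 0.977, -0.001], [0.977, -0.214, 0.001], [0.001, -0.001, -1.0]]
force: [0.2, -0.7, -1.5]
opening: 0.278
```

Emit:
{"op": "servo_tool", "data": {"increments": [[1,[0,0,0],0],[1,[0,0,0],0]]}}

```text
time_s: 10.02
position: [0.5201, -0.3004, 0.1909]
tcp_rot: [[0.215, 0.977, 0.002], [0.977, -0.215, -0.002], [-0.001, 0.002, -1.0]]
force: [0.4, 0.1, -0.5]
opening: 0.276
```

```bash
python3 - <<'E'
from h import *
s=stat(); print(rel(.519,-.2995,.1795))
# circle plan in tool frame, world angle a; 28 steps
N=30; r=42
th=np.radians(77.6)
for k in range(N):
    a0=th+2*np.pi*k/N; a1=th+2*np.pi*(k+1)/N
    w=r*np.array([np.cos(a1)-np.cos(a0),np.sin(a1)-np.sin(a0)])
    x=w@[np.cos(th),np.sin(th)]; y=w@[np.sin(th),-np.cos(th)]
    print([round(x,1),round(y,1)],end=' ')
E
```

```text
t 10.03 p [ 0.5201 -0.3004  0.1909] xang 77.6 tilt -1.0 [ 0.002  -0.0016] F [ 0.39  0.11 -0.53] op 0.276 J [-40.7  30.4  87.7   0.   61.8 -28.3]
[ 0.7 -1.3 11.4]
[np.float64(-0.9), np.float64(-8.7)] [np.float64(-2.7), np.float64(-8.4)] [np.float64(-4.4), np.float64(-7.6)] [np.float64(-5.9), np.float64(-6.5)] [np.float64(-7.1), np.float64(-5.2)] [np.float64(-8.0), np.float64(-3.6)] [np.float64(-8.6), np.float64(-1.8)] [np.float64(-8.8), np.float64(-0.0)] [np.float64(-8.6), np.float64(1.8)] [np.float64(-8.0), np.float64(3.6)] [np.float64(-7.1), np.float64(5.2)] [np.float64(-5.9), np.float64(6.5)] [np.float64(-4.4), np.float64(7.6)] [np.float64(-2.7), np.float64(8.4)] [np.float64(-0.9), np.float64(8.7)] [np.float64(0.9), np.float64(8.7)] [np.float64(2.7), np.float64(8.4)] [np.float64(4.4), np.float64(7.6)] [np.float64(5.9), np.float64(6.5)] [np.float64(7.1), np.float64(5.2)] [np.float64(8.0), np.float64(3.6)] [np.float64(8.6), np.float64(1.8)] [np.float64(8.8), np.float64(0.0)] [np.float64(8.6), np.float64(-1.8)] [np.float64(8.0), np.float64(-3.6)] [np.float64(7.1), np.float64(-5.2)] [np.float64(5.9), np.float64(-6.5)] [np.float64(4.4), np.float64(-7.6)] [np.float64(2.7), np.float64(-8.4)] [np.float64(0.9), np.float64(-8.7)]
```

Emit:
{"op": "servo_tool", "data": {"increments": [[1,[0,-1,6],0],[1,[0,0,5],0],[1,[0,0,0],0],[1,[1.6,8,0],0],[1,[4.6,6.8,0],0]]}}

```text
time_s: 10.65
position: [0.5349, -0.2974, 0.1788]
tcp_rot: [[0.216, 0.976, 0.001], [0.976, -0.216, -0.001], [-0.0, 0.001, -1.0]]
force: [0.9, 0.8, -0.6]
opening: 0.275
```

Emit:
{"op": "servo_tool", "data": {"increments": [[1,[6.8,4.6,0],0],[1,[8,1.6,0],0],[1,[8,-1.6,0],0],[1,[6.8,-4.6,0],0],[1,[4.6,-6.8,0],0]]}}

```text
time_s: 11.28
position: [0.5343, -0.2614, 0.1786]
tcp_rot: [[0.215, 0.977, -0.0], [0.977, -0.215, 0.0], [0.0, -0.0, -1.0]]
force: [-0.4, 0.0, -0.3]
opening: 0.273
```

Emit:
{"op": "servo_tool", "data": {"increments": [[1,[1.6,-8,0],0],[1,[-0.9,-8.7,0],0],[1,[-2.7,-8.4,0],0],[1,[-4.4,-7.6,0],0],[1,[-5.9,-6.5,0],0]]}}

```text
time_s: 11.9
position: [0.4931, -0.2662, 0.1786]
tcp_rot: [[0.216, 0.976, 0.0], [0.976, -0.216, -0.0], [-0.0, 0.0, -1.0]]
force: [0.5, 0.1, -1.8]
opening: 0.271
```

```bash
cat > c.py <<'E'
from h import *
s=stat(); p=s['position'][:2]-[.519,-.2995]; a=np.degrees(np.arctan2(p[1],p[0]))
print('r',np.hypot(*p).round(4),'ang',a.round(1),'rel to tool',(a-77.6).round(1),'tipz',s['position'][2]-.1225)
E
python3 c.py
```

```text
t 11.9 p [ 0.4931 -0.2662  0.1786] xang 77.55 tilt -1.0 [ 0.0001 -0.0001] F [ 0.48  0.12 -1.77] op 0.271 J [-39.8  28.5  94.1  -0.   57.4 -27.3]
r 0.0422 ang 127.8 rel to tool 50.2 tipz 0.05610089197204904
```

Emit:
{"op": "servo_tool", "data": {"increments": [[1,[-7.1,-5.2,0],0],[1,[-8.0,-3.6,0],0],[1,[-8.6,-1.8,0],0],[1,[-8.8,0,0],0],[1,[-8.6,1.8,0],0]]}}

```text
time_s: 12.52
position: [0.4763, -0.3047, 0.1785]
tcp_rot: [[0.215, 0.977, 0.0], [0.977, -0.215, -0.0], [-0.0, 0.0, -1.0]]
force: [-0.5, 0.6, -0.1]
opening: 0.273
```

Emit:
{"op": "servo_tool", "data": {"increments": [[1,[-8.0,3.6,0],0],[1,[-7.1,5.2,0],0],[1,[-5.9,6.5,0],0],[1,[-4.4,7.6,0],0],[1,[-2.7,8.4,0],0]]}}

```text
time_s: 13.15
position: [0.5014, -0.3385, 0.1785]
tcp_rot: [[0.215, 0.977, -0.0], [0.977, -0.215, 0.0], [0.0, -0.0, -1.0]]
force: [-0.3, 0.2, -1.2]
opening: 0.273
```

Emit:
{"op": "servo_tool", "data": {"increments": [[1,[-0.9,8.7,0],0],[1,[0.9,8.7,0],0],[1,[2.7,8.4,0],0],[1,[4.4,7.6,0],0],[1,[5.9,6.5,0],0]]}}

```text
time_s: 13.78
position: [0.5432, -0.3337, 0.1785]
tcp_rot: [[0.215, 0.977, 0.0], [0.977, -0.215, 0.0], [0.0, 0.0, -1.0]]
force: [0.0, 1.3, -0.9]
opening: 0.273
```

Emit:
{"op": "servo_tool", "data": {"increments": [[1,[7.1,5.2,0],0],[1,[8.0,3.6,0],0],[1,[8.6,1.8,0],0],[1,[8.8,0,0],0],[1,[8.6,-1.8,0],0]]}}

```text
time_s: 14.4
position: [0.56, -0.2951, 0.1786]
tcp_rot: [[0.215, 0.977, -0.0], [0.977, -0.215, 0.0], [0.0, -0.0, -1.0]]
force: [0.2, -0.7, -1.1]
opening: 0.277
```

Emit:
{"op": "servo_tool", "data": {"increments": [[1,[8.0,-3.6,0],0],[1,[7.1,-5.2,0],0],[1,[5.9,-6.5,0],0],[1,[4.4,-7.6,0],0],[1,[2.7,-8.4,0],0]]}}

```text
time_s: 15.02
position: [0.5349, -0.2613, 0.1786]
tcp_rot: [[0.215, 0.977, -0.0], [0.977, -0.215, 0.0], [0.0, -0.0, -1.0]]
force: [0.7, -0.1, -0.8]
opening: 0.275
```

```bash
python3 c.py; python3 -c "
from h import *
im,d=snap('scene','s5.png'); im2,d=snap('wrist','w5.png'); cv2.imwrite('pics/c5.png',np.hstack([cv2.resize(im[200:340,40:220],None,fx=2,fy=2),im2[60:340,150:400]]))"
```

```text
t 15.03 p [ 0.5349 -0.2613  0.1786] xang 77.58 tilt -1.0 [-0.0001  0.    ] F [ 0.7  -0.12 -0.85] op 0.275 J [-36.8  31.   89.   -0.   60.1 -24.3]
r 0.0414 ang 67.4 rel to tool -10.2 tipz 0.05607020271301677
```

View pics/c5.png

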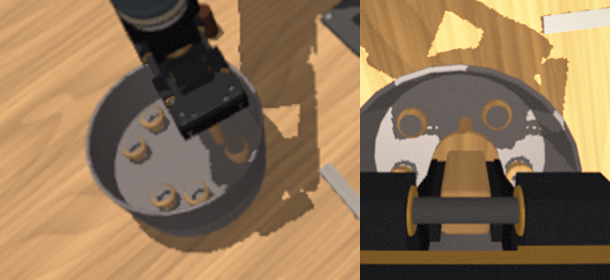

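Knobs have been pushed outward and are all still in the bowl. Starting turn 2.

Emit:
{"op": "servo_tool", "data": {"increments": [[1,[0.9,-8.7,0],0],[1,[-0.9,-8.7,0],0],[1,[-2.7,-8.4,0],0],[1,[-4.4,-7.6,0],0],[1,[-5.9,-6.5,0],0]]}}

```text
time_s: 15.75
position: [0.4932, -0.2661, 0.1786]
tcp_rot: [[0.215, 0.977, 0.0], [0.977, -0.215, -0.0], [-0.0, 0.0, -1.0]]
force: [-0.3, -0.4, -1.2]
opening: 0.271
```

Emit:
{"op": "servo_tool", "data": {"increments": [[1,[-7.1,-5.2,0],0],[1,[-8.0,-3.6,0],0],[1,[-8.6,-1.8,0],0],[1,[-8.8,0,0],0],[1,[-8.6,1.8,0],0]]}}

```text
time_s: 16.38
position: [0.4763, -0.3047, 0.1786]
tcp_rot: [[0.215, 0.977, 0.0], [0.977, -0.215, -0.0], [-0.0, 0.0, -1.0]]
force: [-0.1, -0.1, -1.3]
opening: 0.269
```

Emit:
{"op": "servo_tool", "data": {"increments": [[1,[-8.0,3.6,0],0],[1,[-7.1,5.2,0],0],[1,[-5.9,6.5,0],0],[1,[-4.4,7.6,0],0],[1,[-2.7,8.4,0],0]]}}

```text
time_s: 17.0
position: [0.5014, -0.3385, 0.1785]
tcp_rot: [[0.215, 0.977, 0.0], [0.977, -0.215, 0.0], [0.0, 0.0, -1.0]]
force: [0.8, -0.1, -2.1]
opening: 0.271
```

Emit:
{"op": "servo_tool", "data": {"increments": [[1,[-0.9,8.7,0],0],[1,[0.9,8.7,0],0],[1,[2.7,8.4,0],0],[1,[4.4,7.6,0],0],[1,[5.9,6.5,0],0]]}}

```text
time_s: 17.62
position: [0.5432, -0.3336, 0.1785]
tcp_rot: [[0.215, 0.977, -0.0], [0.977, -0.215, 0.0], [0.0, -0.0, -1.0]]
force: [-0.7, -0.4, -1.2]
opening: 0.275
```

Emit:
{"op": "servo_tool", "data": {"increments": [[1,[7.1,5.2,0],0],[1,[8.0,3.6,0],0],[1,[8.6,1.8,0],0],[1,[8.8,0,0],0],[1,[8.6,-1.8,0],0]]}}

```text
time_s: 18.25
position: [0.56, -0.2951, 0.1785]
tcp_rot: [[0.215, 0.977, -0.0], [0.977, -0.215, 0.0], [0.0, -0.0, -1.0]]
force: [0.0, 0.0, -1.0]
opening: 0.274
```

Emit:
{"op": "servo_tool", "data": {"increments": [[1,[8.0,-3.6,0],0],[1,[7.1,-5.2,0],0],[1,[5.9,-6.5,0],0],[1,[4.4,-7.6,0],0],[1,[2.7,-8.4,0],0]]}}

```text
time_s: 18.88
position: [0.5349, -0.2613, 0.1786]
tcp_rot: [[0.215, 0.977, -0.0], [0.977, -0.215, -0.0], [-0.0, -0.0, -1.0]]
force: [-0.3, -0.0, -1.4]
opening: 0.274
```

```bash
python3 c.py; python3 -c "
from h import *
im,d=snap('scene','s6.png'); im2,d=snap('wrist','w6.png'); cv2.imwrite('pics/c6.png',np.hstack([cv2.resize(im[200:340,40:220],None,fx=2,fy=2),im2[60:340,150:400]]))"
```

```text
t 18.88 p [ 0.5349 -0.2613  0.1786] xang 77.58 tilt -1.0 [-0.0001 -0.0001] F [-0.26 -0.03 -1.39] op 0.274 J [-36.8  31.   89.   -0.   60.1 -24.3]
r 0.0414 ang 67.4 rel to tool -10.2 tipz 0.056108006200972727
```

View pics/c6.png

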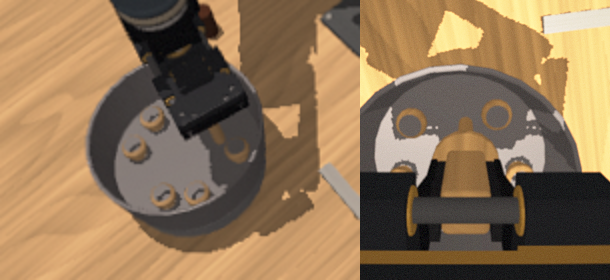

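Turn 2 left the knobs in place, already pushed out to about 64 mm. That is about 19 mm from where they started. Turn 3:

Emit:
{"op": "servo_tool", "data": {"increments": [[1,[0.9,-8.7,0],0],[1,[-0.9,-8.7,0],0],[1,[-2.7,-8.4,0],0],[1,[-4.4,-7.6,0],0],[1,[-5.9,-6.5,0],0]]}}

```text
time_s: 19.6
position: [0.4932, -0.2661, 0.1786]
tcp_rot: [[0.215, 0.977, 0.0], [0.977, -0.215, -0.0], [-0.0, 0.0, -1.0]]
force: [0.1, -0.2, -1.6]
opening: 0.272
```

Emit:
{"op": "servo_tool", "data": {"increments": [[1,[-7.1,-5.2,0],0],[1,[-8.0,-3.6,0],0],[1,[-8.6,-1.8,0],0],[1,[-8.8,0,0],0],[1,[-8.6,1.8,0],0]]}}

```text
time_s: 20.23
position: [0.4763, -0.3047, 0.1785]
tcp_rot: [[0.215, 0.977, 0.0], [0.977, -0.215, -0.0], [-0.0, 0.0, -1.0]]
force: [0.3, -0.1, -0.7]
opening: 0.272
```

Emit:
{"op": "servo_tool", "data": {"increments": [[1,[-8.0,3.6,0],0],[1,[-7.1,5.2,0],0],[1,[-5.9,6.5,0],0],[1,[-4.4,7.6,0],0],[1,[-2.7,8.4,0],0]]}}

```text
time_s: 20.85
position: [0.5014, -0.3385, 0.1785]
tcp_rot: [[0.215, 0.977, 0.0], [0.977, -0.215, 0.0], [0.0, 0.0, -1.0]]
force: [-0.1, 0.1, -1.9]
opening: 0.272
```

Emit:
{"op": "servo_tool", "data": {"increments": [[1,[-0.9,8.7,0],0],[1,[0.9,8.7,0],0],[1,[2.7,8.4,0],0],[1,[4.4,7.6,0],0],[1,[5.9,6.5,0],0]]}}

```text
time_s: 21.48
position: [0.5432, -0.3336, 0.1785]
tcp_rot: [[0.215, 0.977, -0.0], [0.977, -0.215, 0.0], [0.0, -0.0, -1.0]]
force: [-0.7, 0.6, -1.4]
opening: 0.277
```

Emit:
{"op": "servo_tool", "data": {"increments": [[1,[7.1,5.2,0],0],[1,[8.0,3.6,0],0],[1,[8.6,1.8,0],0],[1,[8.8,0,0],0],[1,[8.6,-1.8,0],0]]}}

```text
time_s: 22.1
position: [0.56, -0.2951, 0.1786]
tcp_rot: [[0.215, 0.977, -0.0], [0.977, -0.215, 0.0], [0.0, -0.0, -1.0]]
force: [0.9, 0.2, -0.3]
opening: 0.272
```

Emit:
{"op": "servo_tool", "data": {"increments": [[1,[8.0,-3.6,0],0],[1,[7.1,-5.2,0],0],[1,[5.9,-6.5,0],0],[1,[4.4,-7.6,0],0],[1,[2.7,-8.4,0],0]]}}

```text
time_s: 22.72
position: [0.535, -0.2613, 0.1786]
tcp_rot: [[0.215, 0.977, -0.0], [0.977, -0.215, -0.0], [-0.0, -0.0, -1.0]]
force: [0.0, -0.2, -1.3]
opening: 0.276
```

Emit:
{"op": "servo_tool", "data": {"increments": [[1,[0.9,-8.7,0],0],[1,[-0.9,-8.7,0],0],[1,[-2.7,-8.4,0],0],[1,[-4.4,-7.6,0],0],[1,[-5.9,-6.5,0],0]]}}

```text
time_s: 23.35
position: [0.4932, -0.2661, 0.1786]
tcp_rot: [[0.215, 0.977, 0.0], [0.977, -0.215, -0.0], [-0.0, 0.0, -1.0]]
force: [-0.9, 0.7, -0.9]
opening: 0.275
```

Emit:
{"op": "servo_tool", "data": {"increments": [[1,[-7.1,-5.2,0],0],[1,[-8.0,-3.6,0],0],[1,[-8,1,0],0],[1,[-3,7,0],0],[1,[0,8,0],0]]}}

```text
time_s: 23.98
position: [0.496, -0.2934, 0.1786]
tcp_rot: [[0.216, 0.976, 0.001], [0.976, -0.216, -0.0], [-0.0, 0.001, -1.0]]
force: [0.7, -0.6, -0.6]
opening: 0.271
```

```bash
python3 c.py; python3 -c "
from h import *
print(rel(.519,-.2995,.18),rel(.5219,.3063,.33))"
```

```text
t 23.98 p [ 0.496  -0.2934  0.1786] xang 77.54 tilt -1.0 [ 0.0006 -0.0003] F [ 0.67 -0.61 -0.62] op 0.271 J [-41.7  29.6  91.8   0.   58.6 -29.3]
r 0.0238 ang 165.1 rel to tool 87.5 tipz 0.05608433571038321
[-1.  23.8 -1.4] [ 591.1 -104.  -151.6]
```

Emit:
{"op": "servo_tool", "data": {"increments": [[1,[0,8,-10],0],[1,[0,4,-35],0],[1,[0,0,-45],0],[1,[0,0,-40],0],[1,[0,0,-20],0]]}}

```text
time_s: 24.6
position: [0.5084, -0.2957, 0.3323]
tcp_rot: [[0.214, 0.977, 0.004], [0.977, -0.214, -0.004], [-0.003, 0.005, -1.0]]
force: [-0.0, -0.3, -1.5]
opening: 0.275
```

Emit:
{"op": "servo_tool", "data": {"increments": [[1,[30,-6,0],0],[1,[50,-10,0],0],[1,[55,-11,0],0],[1,[55,-11,0],0],[1,[55,-11,0],0]]}}

```text
time_s: 25.22
position: [0.5122, -0.0434, 0.3295]
tcp_rot: [[0.215, 0.977, 0.002], [0.977, -0.215, -0.0], [0.0, 0.002, -1.0]]
force: [1.3, 0.2, -0.8]
opening: 0.274
```

Emit:
{"op": "servo_tool", "data": {"increments": [[1,[55,-11,0],0],[1,[55,-11,0],0],[1,[55,-11,0],0],[1,[55,-11,0],0],[1,[50,-10,0],0]]}}

```text
time_s: 25.85
position: [0.5171, 0.2325, 0.3295]
tcp_rot: [[0.214, 0.977, 0.001], [0.977, -0.214, 0.0], [0.001, 0.001, -1.0]]
force: [1.2, 0.0, -1.5]
opening: 0.274
```

Emit:
{"op": "servo_tool", "data": {"increments": [[1,[40,-7,0],0],[1,[20,-3,0],0],[1,[8,0,0],0],[1,[0,0,0],0]]}}

```text
time_s: 26.35
position: [0.5222, 0.2977, 0.3286]
tcp_rot: [[0.215, 0.977, -0.0], [0.977, -0.215, -0.001], [-0.001, 0.0, -1.0]]
force: [-0.4, -0.3, -0.8]
opening: 0.271
```

```bash
python3 -c "
from h import *
stat();print(rel(.5223,.3054,.33))"
```

```text
t 26.35 p [0.5222 0.2977 0.3286] xang 77.56 tilt -1.0 [-0.0001 -0.0008] F [-0.37 -0.33 -0.78] op 0.271 J [19.1 22.6 77.8 -0.  79.6 31.5]
[ 7.6 -1.6 -1.4]
```

Emit:
{"op": "servo_tool", "data": {"increments": [[1,[7.6,-1.6,0],0],[1,[0,0,30],0],[1,[0,0,35],0],[1,[0,0,17],0],[1,[0,0,0],0]]}}

```text
time_s: 26.98
position: [0.5213, 0.305, 0.2451]
tcp_rot: [[0.217, 0.976, -0.004], [0.976, -0.217, -0.001], [-0.002, -0.003, -1.0]]
force: [0.2, -0.3, -1.3]
opening: 0.276
```

```bash
python3 -c "
from h import *
stat();print(rel(.5223,.3054,.128))
im,d=snap('scene','s7.png'); im2,d=snap('wrist','w7.png'); cv2.imwrite('pics/c7.png',np.hstack([cv2.resize(im[50:190,220:400],None,fx=2,fy=2),im2[60:340,150:400]]))"
```

```text
t 26.98 p [0.5213 0.305  0.2451] xang 77.49 tilt -0.99999 [-0.0036 -0.0014] F [ 0.23 -0.32 -1.35] op 0.276 J [19.7 27.3 83.6 -0.  69.3 32.2]
[  0.9   1.2 117.1]
```

View pics/c7.png

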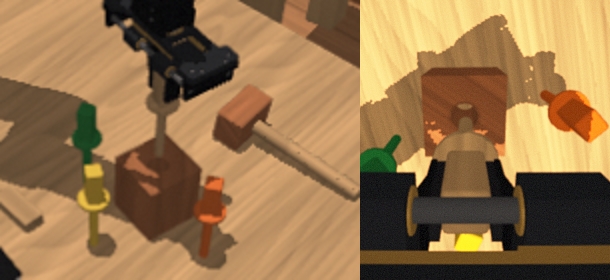

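The tip is about 17 mm above the hole and in line with it. Lowering.

Emit:
{"op": "servo_tool", "data": {"increments": [[1,[0,0.5,20],0],[1,[0,0,25],0],[1,[0,0,25],0],[1,[0,0,20],0],[1,[0,0,15],0]]}}

```text
time_s: 27.7
position: [0.5235, 0.3061, 0.142]
tcp_rot: [[0.215, 0.977, 0.002], [0.977, -0.215, 0.001], [0.001, 0.002, -1.0]]
force: [-0.1, 0.1, -0.7]
opening: 0.273
```

Emit:
{"op": "servo_tool", "data": {"increments": [[1,[0,0,6],0],[1,[0,0,4],0],[1,[0,0,0],0]]}}

```text
time_s: 28.08
position: [0.5229, 0.3061, 0.1319]
tcp_rot: [[0.215, 0.977, 0.001], [0.977, -0.215, 0.0], [0.0, 0.001, -1.0]]
force: [0.8, -0.0, -0.8]
opening: 0.271
```

```bash
python3 -c "
from h import *
stat();print(rel(.5223,.3054,.1275))"
```

```text
t 28.07 p [0.5229 0.3061 0.1319] xang 77.57 tilt -1.0 [0.0007 0.0003] F [ 0.77 -0.02 -0.76] op 0.271 J [19.8 35.2 89.6  0.  55.1 32.2]
[-0.8 -0.4  4.4]
```

Emit:
{"op": "servo_tool", "data": {"increments": [[1,[0,0,2],0],[1,[0,0,1.5],0],[1,[0,0,0],0]]}}

```text
time_s: 28.45
position: [0.5225, 0.306, 0.1281]
tcp_rot: [[0.215, 0.977, -0.0], [0.977, -0.215, -0.0], [-0.0, -0.0, -1.0]]
force: [-0.2, 0.2, -0.6]
opening: 0.273
```

```bash
python3 -c "
from h import *
stat()"
```

```text
t 28.45 p [0.5225 0.306  0.1281] xang 77.58 tilt -1.0 [-0.0001 -0.    ] F [-0.17  0.19 -0.56] op 0.273 J [19.8 35.5 89.8 -0.  54.7 32.2]
```

Emit:
{"op": "servo_tool", "data": {"increments": [[1,[0,0,0.6],0],[0.6,[0,0,0],0],[0.4,[0,0,0],0],[0.2,[0,0,0],0],[0,[0,0,0],0]]}}

```text
time_s: 29.08
position: [0.5226, 0.3059, 0.1275]
tcp_rot: [[0.215, 0.977, 0.0], [0.977, -0.215, -0.0], [0.0, 0.0, -1.0]]
force: [0.0, 0.8, 0.9]
opening: 0.638
```

Emit:
{"op": "servo_tool", "data": {"increments": [[0,[0,0,0],0],[0,[0,0,0],0],[0,[0,0,0],0],[0,[0,0,0],0]]}}

```text
time_s: 29.58
position: [0.5226, 0.306, 0.1275]
tcp_rot: [[0.215, 0.977, 0.0], [0.977, -0.215, 0.0], [0.0, 0.0, -1.0]]
force: [0.6, -0.4, -0.5]
opening: 0.99
```

Emit:
{"op": "servo_tool", "data": {"increments": [[0,[0,0,-15],0],[0,[0,0,-40],0],[0,[0,0,-50],0],[0,[0,0,-40],0],[0,[0,0,-15],0]]}}

```text
time_s: 30.2
position: [0.5239, 0.3065, 0.2914]
tcp_rot: [[0.215, 0.977, 0.006], [0.977, -0.215, 0.002], [0.004, 0.006, -1.0]]
force: [-0.6, -1.0, -0.1]
opening: 1.0
```

```bash
python3 -c "
from h import *
s=stat();im2,d=snap('wrist','w8.png');im,_=snap('scene','s8.png'); cv2.imwrite('pics/c8.png',np.hstack([cv2.resize(im[50:190,220:400],None,fx=2,fy=2),im2[60:340,150:400]]))
Q=cloud('wrist',d,s).reshape(-1,3)
for a in [(.52,.305,.03,.160,.18),(.52,.305,.08,.098,.1085),(.52,.305,.03,.1095,.118)]:
    q=Q[(np.hypot(Q[:,0]-a[0],Q[:,1]-a[1])<a[2])&(Q[:,2]>a[3])&(Q[:,2]<a[4])]; print(len(q), cv2.minAreaRect((q[:,:2]*1000).astype(np.float32)), np.median(q,0))
print(rel(.493,-.002,.25))"
```

```text
t 30.2 p [0.5239 0.3065 0.2914] xang 77.57 tilt -0.99998 [0.0062 0.0023] F [-0.63 -0.99 -0.05] op 1.0 J [19.8 24.7 80.3  0.  74.6 32.2]
558 ((523.3234252929688, 306.9228210449219), (23.640241622924805, 23.576168060302734), 77.83424377441406) [0.52372802 0.30816306 0.16996554]
4010 ((521.8113403320312, 305.9150085449219), (90.73694610595703, 90.1749038696289), 78.1895751953125) [0.52166599 0.3142539  0.10532684]
516 ((524.0704345703125, 309.8435363769531), (38.97008514404297, 44.54972839355469), 77.6376724243164) [0.52774302 0.31666588 0.11315363]
[-307.7   36.6   38.9]
```

View pics/c8.png

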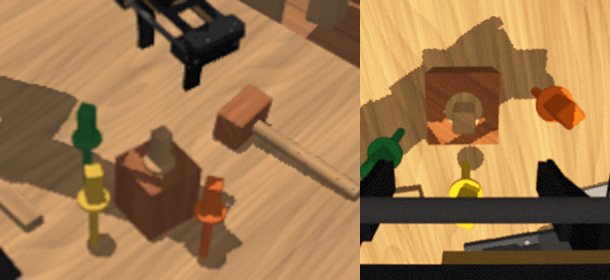

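The stick stands upright with its collar on the block, about 1.5 mm off centre. Now I close the gripper and move over the lever.

Emit:
{"op": "servo_tool", "data": {"increments": [[0.5,[-30,3,0],0],[1,[-55,7,0],0],[1,[-58,7,0],0],[1,[-58,7,5],0],[1,[-55,7,5],0]]}}

```text
time_s: 30.92
position: [0.496, 0.0477, 0.2753]
tcp_rot: [[0.215, 0.977, -0.004], [0.977, -0.215, 0.0], [-0.0, -0.004, -1.0]]
force: [0.4, -0.2, -0.3]
opening: 0.516
```

Emit:
{"op": "servo_tool", "data": {"increments": [[1,[-30,4,5],0],[1,[-15,2,5],0],[1,[-5,0,0],0],[1,[0,0,0],0],[1,[0,0,0],0]]}}

```text
time_s: 31.55
position: [0.493, 0.0002, 0.2675]
tcp_rot: [[0.214, 0.977, 0.0], [0.977, -0.214, 0.0], [0.0, 0.0, -1.0]]
force: [-0.0, 0.3, 0.3]
opening: 0.019
```

```bash
python3 -c "
from h import *
s=stat();im2,d=snap('wrist','w9.png')
Q=cloud('wrist',d,s).reshape(-1,3)
q=Q[(np.abs(Q[:,1])<.03)&(Q[:,0]>.42)&(Q[:,0]<.6)&(Q[:,2]>.12)&(Q[:,2]<.185)]
for zz in np.arange(.12,.19,.01):
    w=q[(q[:,2]>zz)&(q[:,2]<zz+.01)]
    if len(w): print(zz.round(2),w[:,:2].mean(0).round(4),w[:,1].min().round(3),w[:,1].max().round(3),len(w))
q=Q[(np.abs(Q[:,1])<.06)&(Q[:,0]>.55)&(Q[:,0]<.75)&(Q[:,2]>.118)&(Q[:,2]<.135)]; print(cv2.minAreaRect((q[:,:2]*1000).astype(np.float32)),len(q))
print(rel(.493,-.002,.2))"
```

```text
t 31.55 p [4.930e-01 2.000e-04 2.675e-01] xang 77.66 tilt -1.0 [0.0002 0.0003] F [-0.05  0.34  0.26] op 0.019 J [-13.   16.7  97.4   0.   65.9  -0.7]
0.12 [ 5.872e-01 -2.000e-04] -0.017 0.03 470
0.13 [ 0.5656 -0.0022] -0.017 0.01 458
0.14 [ 0.546  -0.0006] -0.021 0.017 463
0.15 [ 5.279e-01 -2.000e-04] -0.021 0.017 802
0.16 [5.06e-01 5.00e-04] -0.021 0.018 880
0.17 [ 4.902e-01 -3.000e-04] -0.019 0.018 625
((616.03564453125, -4.5428314208984375), (76.57884979248047, 132.15028381347656), 88.62738800048828) 5018
[-2.1  0.4 67.6]
```

View pics/w9.png

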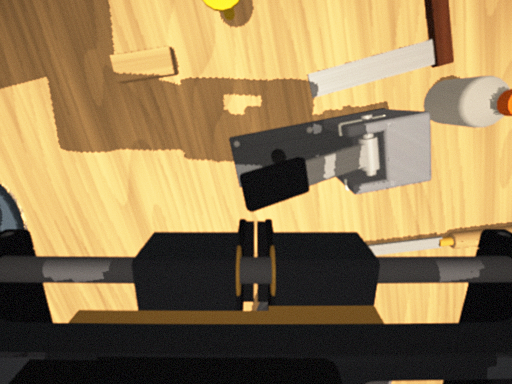

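Emit:
{"op": "servo_tool", "data": {"increments": [[1,[2,12,20],0],[1,[0,0,40],0],[1,[0,0,25],0],[1,[0,0,8],0],[1,[0,0,0],0]]}}

```text
time_s: 32.22
position: [0.5053, -0.0011, 0.1746]
tcp_rot: [[0.215, 0.977, 0.0], [0.977, -0.215, 0.0], [0.0, 0.0, -1.0]]
force: [0.1, 0.2, -1.0]
opening: 0.006
```

Emit:
{"op": "servo_tool", "data": {"increments": [[1,[0,0,6],0],[1,[0,0,6],0],[1,[0,0,6],0],[1,[0,0,6],0],[1,[0,0,6],0]]}}

```text
time_s: 32.85
position: [0.5048, -0.0015, 0.1442]
tcp_rot: [[0.215, 0.977, -0.0], [0.977, -0.215, -0.0], [-0.0, -0.0, -1.0]]
force: [-1.5, 0.3, 5.4]
opening: 0.007
```

```bash
python3 -c "
from h import *
s=stat();print(rel(.504,-.001,.107)); im,_=snap('scene','s10.png'); cv2.imwrite('pics/c10.png',cv2.resize(im[120:280,160:320],None,fx=3,fy=3))"
```

```text
t 32.85 p [ 0.5048 -0.0015  0.1442] xang 77.57 tilt -1.0 [-0.0004 -0.    ] F [-1.51  0.33  5.45] op 0.007 J [-12.9  27.8 103.6  -0.   48.6  -0.4]
[ 0.3 -0.8 37.2]
```

View pics/c10.png

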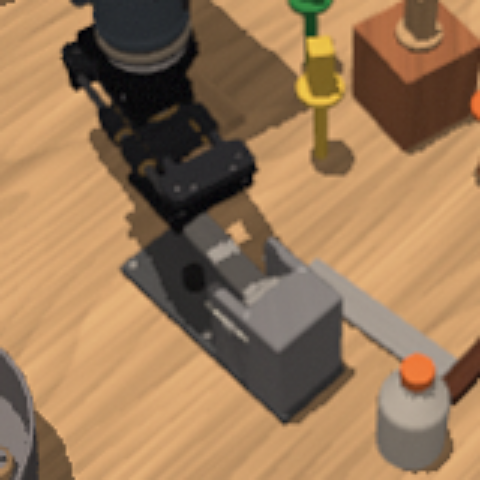

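The gripper is pressing the lever with 5.4 N at z = 144 mm. I'll go down the remaining 37 mm.

Emit:
{"op": "servo_tool", "data": {"increments": [[1,[0,0,8],0],[1,[0,0,8],0],[1,[0,0,8],0],[1,[0,0,6],0],[1,[0,0,4],0]]}}

```text
time_s: 33.52
position: [0.5017, -0.0012, 0.1098]
tcp_rot: [[0.214, 0.977, -0.007], [0.977, -0.214, 0.001], [-0.001, -0.007, -1.0]]
force: [-5.8, -1.3, 8.4]
opening: 0.007
```

Emit:
{"op": "servo_tool", "data": {"increments": [[1,[0,0,2],0],[1,[0,0,0],0],[1,[0,0,0],0]]}}

```text
time_s: 33.9
position: [0.5016, -0.0012, 0.1081]
tcp_rot: [[0.214, 0.977, -0.007], [0.977, -0.214, 0.001], [-0.001, -0.007, -1.0]]
force: [-5.5, -1.5, 7.3]
opening: 0.008
```

```bash
python3 -c "
from h import *
s=stat();print(rel(.504,-.001,.107)); im,ds=snap('scene','s11.png');im2,d=snap('wrist','w11.png'); cv2.imwrite('pics/c11.png',np.hstack([cv2.resize(im[140:280,80:320],None,fx=2,fy=2),im2[60:340,150:400]]))
Q=cloud('scene',ds).reshape(-1,3)
q=Q[(np.abs(Q[:,1])<.012)&(Q[:,0]>.5)&(Q[:,0]<.6)&(Q[:,2]>.07)&(Q[:,2]<.13)]
for x in np.arange(.5,.6,.01):
    w=q[(q[:,0]>x)&(q[:,0]<x+.01)]
    if len(w): print(x.round(2),np.median(w[:,2]).round(4),len(w))
"
```

```text
t 33.9 p [ 0.5016 -0.0012  0.1081] xang 77.61 tilt -0.99997 [-0.0073  0.0006] F [-5.54 -1.54  7.35] op 0.008 J [-1.290e+01  3.130e+01  1.053e+02 -1.000e-01  4.380e+01 -4.000e-01]
[0.7 2.3 1. ]
0.54 0.1038 13
0.55 0.104 22
0.56 0.1044 29
0.57 0.1036 25
0.58 0.1031 21
0.59 0.1048 22
```

View pics/c11.png

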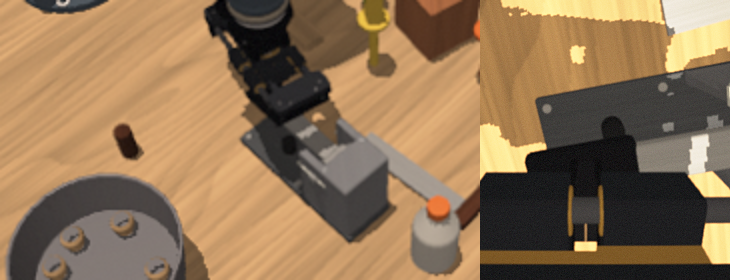

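```bash
python3 -c "
from h import *
im,ds=snap('scene','s12.png');im2,d=snap('top','t12.png');np.save('/tmp/Pt12.npy',cloud('top',d)); stat()
a=cv2.imread('pics/top0.png'); b=cv2.imread('pics/t12.png')
cv2.imwrite('pics/c12.png',np.hstack([cv2.resize(im[190:330,60:200],None,fx=2.8,fy=2.8),cv2.resize(im2,None,fx=.78,fy=1.02)]))
q0=np.load('/tmp/Pscene0.npy').reshape(-1,3)"
```

```text
t 34.1 p [ 0.5016 -0.0012  0.1081] xang 77.62 tilt -0.99997 [-0.0072  0.0006] F [-6.21 -0.97  8.95] op 0.01 J [-1.290e+01  3.130e+01  1.053e+02 -1.000e-01  4.380e+01 -4.000e-01]
```

View pics/c12.png

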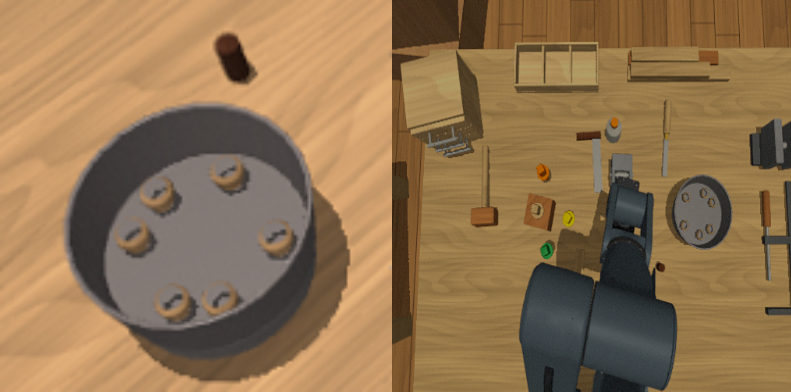

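All six knobs are in the bowl in a wider ring, the bystanders are where they were, and the lever is steady at level. Handing in.

```bash
python3 -c "
from h import *
print(bot.hand_in()); stat()"
```

```text
the job is handed in; nothing more can be done
None
the job is handed in; nothing more can be done
```

The job is done and handed in at about 34 s of the 72 s allowed; the hand-in gave no verdict.

- **Stirring:** I took the wooden stick from its block and stirred a little over three anticlockwise turns at about 42 mm radius. The tip was about 56 mm above the bench, 5 mm off the bowl floor. The first turn pushed the knobs out from the 45 mm start ring to about 64 mm. The next turn did not move them further, so the later turns hardly touched them. That 19 mm shift comes from the stick's path; I did not measure each knob.
- **Stick:** It is back upright in its block, with its collar on the top face and about 1.5 mm off centre, and let go.
- **Lever:** The closed fingers hold it at level. The fingertips are at 108 mm, against 107 mm for level. The push is 7–9 N downward, plus about 6 N sideways, which I took to be friction and did not relieve. It held steady over the last readings.
- **Bench:** The last pictures show all six knobs in the bowl and the visible bystanders and look-alikes by eye where they were. The arm hid the offcut in the last top view, so I did not confirm that one.

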